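# Square up flat-edged thrust discs in the setting jig and gauge them

### The arm

A 6-joint arm with a two-finger parallel gripper is mounted at the origin on the work surface. World frame = base frame: x ahead of the robot, y to its left, z up, the work surface at z = 0. Lengths are in mm, angles in rad, forces in N, time in s.
With the tool pointing down it reaches from about 325 to 925 mm from the base axis. Payload 3.1 kg.
Tool frame: the origin (TCP) lies midway between the tips of the shut fingers; the grasp point (between the pads) lies 19 mm behind it; z points along the fingers, y is the line along which they close (so a half turn about z gives the same grasp; the last joint's range is limited). The gripper opens to 85 mm and grips with 20 to 120 N. Pads are 22 mm wide; open, the fingers measure 114 mm over their backs; the gripper's body (76 mm by 85 mm) begins 54 mm behind the grasp point. The pads swing forward as they close: fully open they stand 13 mm farther back than shut.
Start: joints at [1.01, 0.217, 1.613, -0, 1.311, -0.112], TCP at [271.162, 563.126, 231.3] pointing down, gripper open.
Joint ranges: [-2.75, 2.75], [-0.78, 2.1], [0.31, 2.55], [-1.13, 4.27], [0.13, 2.63], [-2.58, 2.58]. Speed limits (rad/s): [2.79, 2.79, 3.14, 3.14, 3.14, 3.14].

### API

Orientations are given as a 3x3 rotation matrix whose columns are the frame's x, y, z axes.
In Python, from workcell import r gives the robot as it stands.
- The arm moves only by the shell command python3 -m handwheel 'ROWS' [FORCE]. ROWS is JSON, a list that holds one entry, the list of rows, each a list of 7 numbers: the shift along the world's x, y, z in cm, then the turn, a rotation vector about the world's x, y, z in rad, then the closure, from 0 (fully open) to 1 (shut). A call has 1 to 20 rows; each row shifts and turns the commanded pose from where the row before left it; what a row does not reach is not made up. A row lasts 1/8 s, in which the tool goes at most 62.5 mm and 10.7 degrees, less where a joint would pass 70% of its speed; a pose out of reach is approached as far as the arm can. A call with a gripper value outside its range is refused whole. The fingers move at their own pace and stop on an object; FORCE is the grip in N (left out, the last holds). Time passes only in rows, so rows that do not move let the fingers close. It gives the time, the measured TCP pose, the force, the opening and the grip force at its end, in the units of the state.
- r.get_obs(): the state, without advancing time (a new reading comes with each control period).
- r.get_image(name): name is "scene" or "top"; returns the picture (480x640x3 uint8, red, green, blue); there is no depth.
- r.camera_params(name): a dict with "fx", "fy", "cx", "cy" (pixels), "R" (3x3) and "t" (3): a world point X has camera coordinates R X + t. Camera axes: x right, y down, z forward; pixel columns grow to the right and rows downward; lengths in mm; the calibration is good to about 2 mm. A picture is of the moment at which its call begins. camera_params takes no time and is no camera call.
- r.sign_off(): hands the job in; it is judged then, once.
The state is a dict: "clock": time; "q": joint angles; "qd": joint speeds; "joint_torque": joint torques, N m; "position": TCP position; "tcp_rot": TCP orientation; "wrist_force": force on the tool from outside, world axes, zero at the start; "ft_torque": the same for the moment, N m; "grip_width": opening from 0.0 (shut) to 1.0 (fully open); "grasp_force": force on a finger pad.
Only numpy, scipy, OpenCV 4.12 (cv2) and the standard library are available. Lean on these libraries where they do the work, as an engineer would, in place of code of your own. Each camera call takes 0.05 s, during which the arm holds its last target. There are 200 camera calls.

### The job

Turn each disc in the green setting jig by its red finger stud, without lifting it out of its pocket, until its flat lies against that pocket's brass bar. Then slide one of the orange-handled gauges from the mat, blade first, along the dark rail behind each disc until its handle stops against the end of the rail, and leave the gauges standing there; empty pockets need none and a spare gauge stays upright and out of the jig. Do not disturb the oil can, wrench or bearing.

Things in the scene. Friction and masses are not known exactly. Their poses are not given: they have to be found in the camera images.
- jig: Green base plate, 200 (x) x 410 (y) x 8 mm thick, fixed to the bench. Origin on its underside, z up; plate spans x -130..70, y +-205 mm. On it three pockets 107 (y) x 108 mm (x), centred at x 0 and y 132 (pocket 1), 0 (2), -132 mm (3). +y wall: brass alignment bar; -y wall: dark gauge rail; both run x -64..70, 16 mm high. Back fence (16 mm high): inner face x 54.
- bar1 (a point): Pocket 1: foot of the inner face of its brass bar, at plate-top height, at jig x 0; axes as the jig's. The inner face of the pocket's gauge rail (10 mm thick) lies 107 mm from here along -y. Front of the pocket: a grey stop, x -64..-54, 12 mm high, covers only the 65 mm next to the brass bar; the 42 mm next to the rail are open for a blade.
- bar2 (a point): Pocket 2: foot of the inner face of its brass bar, at plate-top height, at jig x 0; axes as the jig's. The inner face of the pocket's gauge rail (10 mm thick) lies 107 mm from here along -y. Front of the pocket: a grey stop, x -64..-54, 12 mm high, covers only the 65 mm next to the brass bar; the 42 mm next to the rail are open for a blade.
- bar3 (a point): Pocket 3: foot of the inner face of its brass bar, at plate-top height, at jig x 0; axes as the jig's. The inner face of the pocket's gauge rail (10 mm thick) lies 107 mm from here along -y. Front of the pocket: a grey stop, x -64..-54, 12 mm high, covers only the 65 mm next to the brass bar; the 42 mm next to the rail are open for a blade.
- disc1: Loose steel disc in pocket 1 (absent in some starts), 104 mm diameter, 12 mm thick, 0.25-0.5 kg, one edge cut to a 55 mm flat (yellow stripe). Origin: circle centre at the underside; own +y points square to the flat, 44 mm away. Oiled, it turns easily in the pocket (1-2 mm play). Flat on the brass bar, its heel leaves an 11 mm gap to the rail. Flat towards the rail is wrong.
- stud1 (a point): Centre of the top of disc 1's red finger stud: 16 mm diameter, upright, 30 mm tall on the disc's top face (its top 42 mm above the disc's underside), 36 mm from the disc's centre, opposite the flat (own -y).
- heel1 (a point): Point of disc 1's round rim opposite the flat (52 mm from the centre along own -y), at the underside.
- disc2: Loose steel disc in pocket 2 (absent in some starts), 104 mm diameter, 12 mm thick, 0.25-0.5 kg, one edge cut to a 55 mm flat (yellow stripe). Origin: circle centre at the underside; own +y points square to the flat, 44 mm away. Oiled, it turns easily in the pocket (1-2 mm play). Flat on the brass bar, its heel leaves an 11 mm gap to the rail. Flat towards the rail is wrong.
- stud2 (a point): Centre of the top of disc 2's red finger stud: 16 mm diameter, upright, 30 mm tall on the disc's top face (its top 42 mm above the disc's underside), 36 mm from the disc's centre, opposite the flat (own -y).
- heel2 (a point): Point of disc 2's round rim opposite the flat (52 mm from the centre along own -y), at the underside.
- disc3: Loose steel disc in pocket 3 (absent in some starts), 104 mm diameter, 12 mm thick, 0.25-0.5 kg, one edge cut to a 55 mm flat (yellow stripe). Origin: circle centre at the underside; own +y points square to the flat, 44 mm away. Oiled, it turns easily in the pocket (1-2 mm play). Flat on the brass bar, its heel leaves an 11 mm gap to the rail. Flat towards the rail is wrong.
- stud3 (a point): Centre of the top of disc 3's red finger stud: 16 mm diameter, upright, 30 mm tall on the disc's top face (its top 42 mm above the disc's underside), 36 mm from the disc's centre, opposite the flat (own -y).
- heel3 (a point): Point of disc 3's round rim opposite the flat (52 mm from the centre along own -y), at the underside.
- gauge1: Loose gauge, 0.25 kg, on a 2 mm mat right of the jig; all alike. Orange grip block 50 (x) x 30 (y) mm on a steel foot 50 x 56 x 8 mm, 45 mm high in all; from the +x face a blade on edge runs 90 mm along own +x, 9 mm thick, 12 mm high, level with the foot's underside. Origin: centre of the foot's underside. Fully in, it stands on the plate, its front on the rail's end (origin at jig x -89 mm).
- tip1 (a point): Tip of gauge 1's blade, at its underside: 115 mm from the origin along own +x. The last 18 mm of the blade taper to 3 mm. It goes in between rail and heel, close along the rail.
- gauge2: Loose gauge, 0.25 kg, on a 2 mm mat right of the jig; all alike. Orange grip block 50 (x) x 30 (y) mm on a steel foot 50 x 56 x 8 mm, 45 mm high in all; from the +x face a blade on edge runs 90 mm along own +x, 9 mm thick, 12 mm high, level with the foot's underside. Origin: centre of the foot's underside. Fully in, it stands on the plate, its front on the rail's end (origin at jig x -89 mm).
- tip2 (a point): Tip of gauge 2's blade, at its underside: 115 mm from the origin along own +x. The last 18 mm of the blade taper to 3 mm. It goes in between rail and heel, close along the rail.
- gauge3: Loose gauge, 0.25 kg, on a 2 mm mat right of the jig; all alike. Orange grip block 50 (x) x 30 (y) mm on a steel foot 50 x 56 x 8 mm, 45 mm high in all; from the +x face a blade on edge runs 90 mm along own +x, 9 mm thick, 12 mm high, level with the foot's underside. Origin: centre of the foot's underside. Fully in, it stands on the plate, its front on the rail's end (origin at jig x -89 mm).
- tip3 (a point): Tip of gauge 3's blade, at its underside: 115 mm from the origin along own +x. The last 18 mm of the blade taper to 3 mm. It goes in between rail and heel, close along the rail.
- oil_can: Bystander: red oil can, 64 mm diameter, 160 mm high; origin at the centre of its foot.
- wrench: Bystander: wrench about 200 mm long lying on the bench.
- bearing: Bystander: steel bearing ring, 80 mm diameter, 22 mm high; origin at the centre of its underside.
There are look-alikes about, which are no part of the job. Leave any blue look-alike of the gauge1 alone. Leave any blue look-alike of the disc2 alone.

How it is judged (in metres and radians):
At the end, for the whole second after the job is handed in: Each disc present lies in its pocket, flat against the brass bar (within 2.8 mm, 4.6 degrees), with a gauge blade between heel and rail, its block on the plate within 4 mm of the rail end; no gauge is part way in, all gauges stand upright, and all is at rest (y of disc1 in the frame of bar1 above -0.0468 m and angle between the x axis of each of disc1, disc2, disc3 and the x axis of jig, either way round below 0.08 rad and z of each of disc1, disc2, disc3 in the frame of jig below 0.012 m and angle between each of disc1, disc2, disc3's own z axis and vertical below 0.06 rad and linear speed of each of disc1, disc2, disc3, gauge1, gauge2, gauge3 below 0.02 m/s and ((x of tip1 in the frame of heel1 between 0.015 and 0.038 m and y of tip1 in the frame of heel1 between -0.013 and 0.001 m and z of tip1 in the frame of heel1 below 0.005 m) or (x of tip2 in the frame of heel1 between 0.015 and 0.038 m and y of tip2 in the frame of heel1 between -0.013 and 0.001 m and z of tip2 in the frame of heel1 below 0.005 m) or (x of tip3 in the frame of heel1 between 0.015 and 0.038 m and y of tip3 in the frame of heel1 between -0.013 and 0.001 m and z of tip3 in the frame of heel1 below 0.005 m)) and y of disc2 in the frame of bar2 above -0.0468 m and ((x of tip1 in the frame of heel2 between 0.015 and 0.038 m and y of tip1 in the frame of heel2 between -0.013 and 0.001 m and z of tip1 in the frame of heel2 below 0.005 m) or (x of tip2 in the frame of heel2 between 0.015 and 0.038 m and y of tip2 in the frame of heel2 between -0.013 and 0.001 m and z of tip2 in the frame of heel2 below 0.005 m) or (x of tip3 in the frame of heel2 between 0.015 and 0.038 m and y of tip3 in the frame of heel2 between -0.013 and 0.001 m and z of tip3 in the frame of heel2 below 0.005 m)) and y of disc3 in the frame of bar3 above -0.0468 m and ((x of tip1 in the frame of heel3 between 0.015 and 0.038 m and y of tip1 in the frame of heel3 between -0.013 and 0.001 m and z of tip1 in the frame of heel3 below 0.005 m) or (x of tip2 in the frame of heel3 between 0.015 and 0.038 m and y of tip2 in the frame of heel3 between -0.013 and 0.001 m and z of tip2 in the frame of heel3 below 0.005 m) or (x of tip3 in the frame of heel3 between 0.015 and 0.038 m and y of tip3 in the frame of heel3 between -0.013 and 0.001 m and z of tip3 in the frame of heel3 below 0.005 m)) and (x of gauge1 in the frame of jig between -0.093 and -0.08 m or x of gauge1 in the frame of jig above 0.09 m or y of gauge1 in the frame of jig above 0.22 m or x of gauge1 in the frame of jig below -0.19 m or y of gauge1 in the frame of jig below -0.22 m) and angle between each of gauge1, gauge2, gauge3's own z axis and vertical below 0.1 rad and (x of gauge2 in the frame of jig between -0.093 and -0.08 m or x of gauge2 in the frame of jig above 0.09 m or y of gauge2 in the frame of jig above 0.22 m or x of gauge2 in the frame of jig below -0.19 m or y of gauge2 in the frame of jig below -0.22 m) and (x of gauge3 in the frame of jig between -0.093 and -0.08 m or x of gauge3 in the frame of jig above 0.09 m or y of gauge3 in the frame of jig above 0.22 m or x of gauge3 in the frame of jig below -0.19 m or y of gauge3 in the frame of jig below -0.22 m)); the robot touches nothing.
It fails at once if a disc is lifted out of its pocket (z of any of disc1, disc2, disc3 in the frame of jig above 0.03 m).
It fails at once if the oil can, wrench or bearing is disturbed (moved more than 40 mm) (distance of any of oil_can, wrench, bearing from where it was at the start of the episode above 0.04 m).
It fails at once if the oil can is tipped over (angle between oil_can's own z axis and vertical above 0.6 rad).
Of disc1, disc2, disc3 only 2 to 3 are there at a start; the rules pass over those that are not, and their reading is None.
At some moment in a run one of gauge1, gauge2, gauge3 may be knocked a few centimetres aside while the robot is not near it.
Once in a run the grip may slacken for a moment while it holds something.
It also fails if it takes over 210 s, if anything falls off the work surface, if the arm or the gripper's body presses on something with over 40 N, if the wrist force passes 120 N, or if a joint passes its speed limit or range.

## Working session

There is one attempt and no reset: what is moved stays moved. The work goes in short steps, Python scripts to look and compute and a shell command to move; the robot and the scene stay as the last step left them, time stands still between calls to the robot, and variables do not carry over. Pictures are saved under pics/ and viewed, at most 14 in all, crops included, and the job is handed in when it is done.

```bash
mkdir -p pics; ls
python3 - <<'E'
from workcell import r
import cv2
for n in("scene","top"):
    cv2.imwrite(f"pics/{n}0.png",r.get_image(n)[:,:,::-1]); print(n,r.camera_params(n))
o=r.get_obs();print(o)
E
```

```text
pics
scene {'fx': 482.6571540016363, 'fy': 482.6571540016363, 'cx': 330.97139889319004, 'cy': 239.53902480885756, 'R': array([[-0.5934762 ,  0.80458851, -0.02057466],
       [ 0.48767682,  0.33914622, -0.80445706],
       [-0.64027909, -0.48745991, -0.59365438]]), 't': array([ 340.58571907, -199.41628992, 1611.84997665])}
top {'fx': 502.30101750685844, 'fy': 502.30101750685844, 'cx': 326.96156734369066, 'cy': 235.31127257830778, 'R': array([[ 2.80275289e-02, -9.99606821e-01,  8.13586376e-04],
       [-9.96503801e-01, -2.80045906e-02, -7.87141445e-02],
       [ 7.87059799e-02,  1.39542104e-03, -9.96896896e-01]]), 't': array([ -12.50456376,  567.84093934, 1373.83702451])}
{'clock': 0.1, 'q': array([ 1.00982401e+00,  2.17669838e-01,  1.61482412e+00,  3.02722700e-05,
        1.31129714e+00, -1.12198728e-01]), 'qd': array([ 0.00021229, -0.00292564, -0.00178386, -0.00195683,  0.00029966,
        0.00043662]), 'joint_torque': array([-5.94717749e-04, -3.98073113e+01, -3.04971457e+01,  1.78940792e-05,
        4.17996824e-03,  2.05284050e-05]), 'position': array([270.73078662, 562.48409128, 230.07801136]), 'tcp_rot': array([[-9.00976325e-01,  4.33866609e-01, -1.19436643e-03],
       [ 4.33868166e-01,  9.00974477e-01, -1.84593801e-03],
       [ 2.75202803e-04, -2.18134402e-03, -9.99997583e-01]]), 'wrist_force': array([-0.2877449 ,  0.02250872, -0.36501045]), 'ft_torque': array([-0.02336772,  0.01132485, -0.02563277]), 'grasp_force': 0.0, 'grip_width': 0.9988067041172098}
```

View pics/scene0.png

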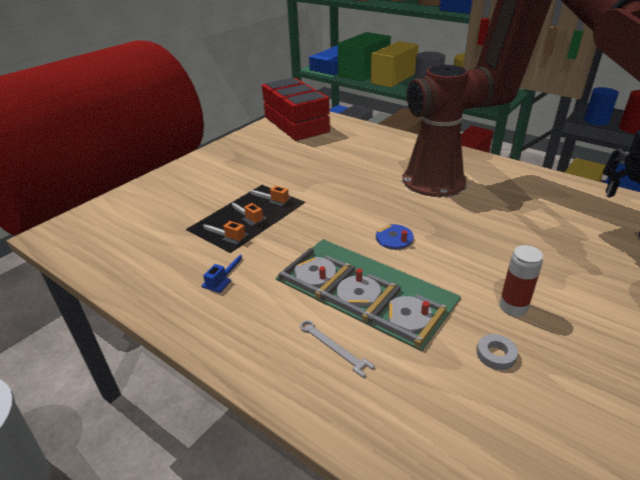

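View pics/top0.png

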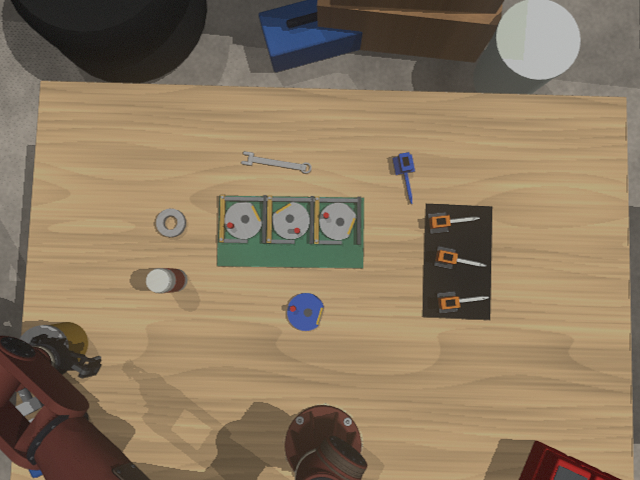

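```bash
cat > h.py <<'E'
from workcell import r
import numpy as np, cv2
def w(px,z,cam="top"):
    c=r.camera_params(cam);R,t=c["R"],c["t"]
    d=R.T@np.array([(px[0]-c["cx"])/c["fx"],(px[1]-c["cy"])/c["fy"],1.]);o=-R.T@t
    return o+d*(z-o[2])/d[2]
def crop(name,x0,y0,x1,y1,s,cam="top",n=6):
    im=np.mean([r.get_image(cam).astype(float) for _ in range(n)],0).astype(np.uint8)[y0:y1,x0:x1,::-1]
    cv2.imwrite(f"pics/{name}.png",cv2.resize(im,None,fx=s,fy=s,interpolation=cv2.INTER_CUBIC))
def cp(u,v,x0,y0,s): return (x0+(u+.5)/s-.5,y0+(v+.5)/s-.5)
E
python3 - <<'E'
from h import *
crop("jig1",210,185,370,275,5,n=1)
crop("gau1",415,195,500,325,4.6,n=1)
E
```

```text
(no output)
```

View pics/jig1.png

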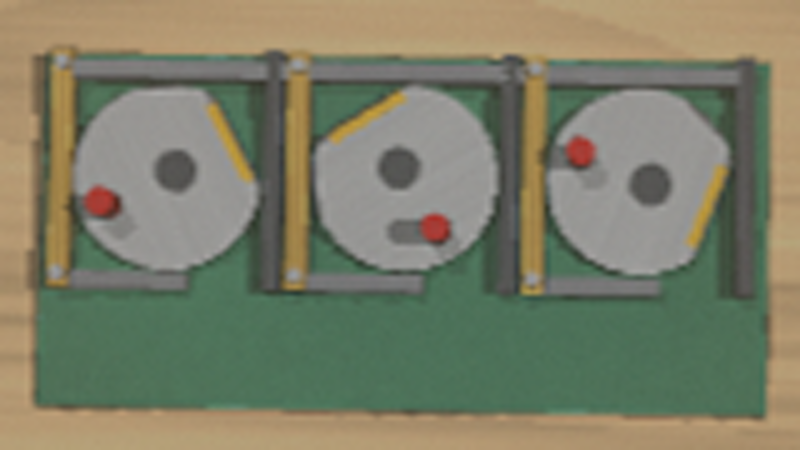

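View pics/gau1.png

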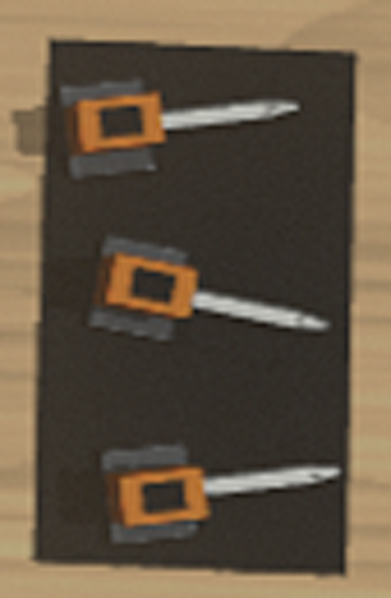

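Run:
```python
from h import *
np.set_printoptions(precision=1,suppress=True)
J=lambda u,v,z:w(cp(u,v,210,185,5),z)[:2]
G=lambda u,v,z:w(cp(u,v,415,195,4.6),z)[:2]
c=[J(36,55,8),J(770,63,8),J(766,416,8),J(36,407,8)]
print(c,[np.linalg.norm(c[i]-c[i-1]) for i in range(4)])
# corners in jig: (70,205),(70,-205),(-130,-205),(-130,205)
P=np.array([[70,205],[70,-205],[-130,-205],[-130,205.]]);C=np.array(c)
a=P-P.mean(0);b=C-C.mean(0);yaw=np.arctan2((a[:,0]*b[:,1]-a[:,1]*b[:,0]).sum(),(a*b).sum())
R=np.array([[np.cos(yaw),-np.sin(yaw)],[np.sin(yaw),np.cos(yaw)]]);o=C.mean(0)-R@P.mean(0)
print("jig",o,yaw, (R@P.T).T+o-C)
for n,h,s in((1,(176,171),(101,201)),(2,(399,167),(435,227)),(3,(650,184),(580,151))):
    H=R.T@(J(*h,20)-o);S=R.T@(J(*s,50)-o);d=H-S
    print("disc",n,"jigcoords",H,S,"r",np.linalg.norm(d),"yaw deg",np.degrees(np.arctan2(-d[0],d[1])),"stud world",J(*s,50),"hub world",J(*h,20))
for u,v,t1,t2 in((121,121,298,106),(151,285,327,324),(163,496,340,470)):
    g=G(u,v,45);t=G(t1,t2,10);print("gauge",g,t,np.linalg.norm(t-g),np.degrees(np.arctan2(*(t-g)[::-1])))
for q in ((61,62),(298,65),(535,69),(745,66)): print(R.T@(J(*q,24)-o))
```

```text
[array([672.9, 317.8]), array([680., -97.]), array([480.9, -99.2]), array([474.5, 308.8])] [np.float64(198.6076523243585), np.float64(414.8103946157098), np.float64(199.1123098074437), np.float64(408.010569970922)]
jig [607.  108.1] 0.018686856526217446 [[ 0.3 -3.3]
 [ 0.9  1.5]
 [ 0.  -0.1]
 [-1.2  1.9]]
disc 1 jigcoords [  3.2 125.8] [-16.9 161.4] r 40.927409328144115 yaw deg -150.48034471321316 stud world [587.1 269.2] hub world [607.9 234. ]
disc 2 jigcoords [6.7 1.4] [-29.5 -21. ] r 42.49374284345798 yaw deg -58.19600625221095 stud world [578.   86.6] hub world [613.7 109.6]
disc 3 jigcoords [  -1.6 -138.9] [ 13.  -99.7] r 41.77227153222144 yaw deg 159.60021063611842 stud world [621.9   8.7] hub world [608.1 -30.7]
gauge [ 614.5 -307.7] [ 630.8 -423.8] 117.15760811375557 -82.01947436897748
gauge [ 517.3 -326.5] [ 498.2 -441.9] 116.98528977992108 -99.42531655703453
gauge [ 393.4 -334.7] [ 410.3 -450. ] 116.57517159298672 -81.65030242880755
[ 63.4 190.7]
[63.  58.3]
[ 62.  -74.1]
[  64.8 -191.3]
```

Both views agree: three discs, with stud tops at crop pixels (101,201), (435,227) and (580,151). Three gauges lie on the mat with their blades pointing to -y. The measured plate size, stud radii and blade lengths are close to nominal. I'm moving above stud 1 now.

```bash
python3 -m handwheel '[[[3.17,-2.935,0,0,0,-0.1122,0.6],[3.17,-2.935,0,0,0,-0.1122,0.6],[3.17,-2.935,0,0,0,-0.1122,0.6],[3.17,-2.935,0,0,0,-0.1122,0.6],[3.17,-2.935,0,0,0,-0.1122,0.6],[3.17,-2.935,0,0,0,-0.1122,0.6],[3.17,-2.935,0,0,0,-0.1122,0.6],[3.17,-2.935,0,0,0,-0.1122,0.6],[3.17,-2.935,0,0,0,-0.1122,0.6],[3.17,-2.935,0,0,0,-0.1122,0.6],[0,0,-5,0,0,0,0.6],[0,0,-5,0,0,0,0.6],[0,0,-4,0,0,0,0.6],[0,0,0,0,0,0,0.6]]]' 30
python3 -c "
from h import *
o=r.get_obs();print(o['position'],o['tcp_rot'][:,1],o['q'],o['grip_width']);crop('a1',210,185,370,275,5,n=1)"
```

```text
clock: 1.95
position: [584.1, 268.2, 86.2]
tcp_rot: [[0.0, 1.0, -0.01], [1.0, -0.0, -0.003], [-0.003, -0.01, -1.0]]
wrist_force: [0.6, -0.5, 0.4]
grip_width: 0.4
grasp_force: 0.0
[584.11106544 268.18137854  86.23903058] [ 9.99950159e-01 -1.29728938e-04 -9.98310801e-03] [ 3.21303492e-01  4.10803244e-01  1.65804745e+00 -2.71436720e-05
  1.08327209e+00  3.21429349e-01] 0.3995295212152917
```

```bash
python3 -m handwheel '[[[0.3,0.1,-2,0,0,0,0.6],[0,0,-2,0,0,0,0.6],[0,0,-1.8,0,0,0,0.6],[0,0,0,0,0,0,0.6],[0,0,0,0,0,0,0.6]]]' 30
python3 -c "
from h import *
o=r.get_obs();print(o['position'],o['wrist_force']);crop('a1',160,165,420,365,3,n=1)"
```

```text
clock: 2.62
position: [591.3, 270.7, 33.3]
tcp_rot: [[-0.0, 1.0, 0.0], [1.0, 0.0, 0.0], [0.0, 0.0, -1.0]]
wrist_force: [-0.4, 1.2, -0.1]
grip_width: 0.402
grasp_force: 0.0
[591.29972911 270.68868518  33.32125246] [-0.41049346  1.23114239 -0.07567506]
```

View pics/a1.png

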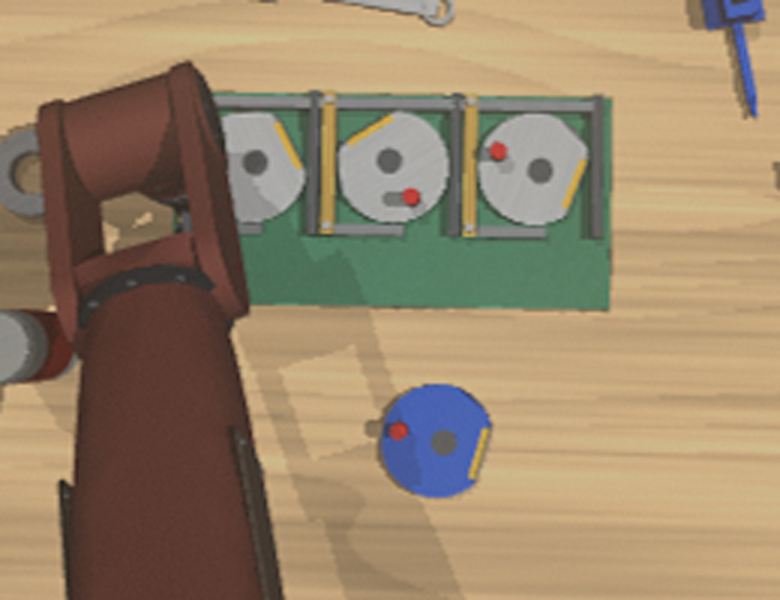

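```bash
python3 -m handwheel '[[[-0.3,-0.1,-0.5,0,0,0,0.6],[0,0,0,0,0,0,0.95],[0,0,0,0,0,0,0.95],[0,0,0,0,0,0,0.95],[0,0,0,0,0,0,0.95],[0,0,0,0,0,0,0.95]]]' 30
```

```text
clock: 3.42
position: [588.1, 269.6, 28.3]
tcp_rot: [[0.0, 1.0, -0.0], [1.0, -0.0, -0.0], [-0.0, -0.0, -1.0]]
wrist_force: [-1.5, -0.4, 0.5]
grip_width: 0.174
grasp_force: 29.5
```

```bash
cat > arc.py <<'E'
import numpy as np,sys
def arc(s,c,a1,n):
    d=np.array(s)-c;a0=np.arctan2(d[1],d[0]);r0=np.hypot(*d);a1=np.radians(a1)
    p=np.array(s);out=[]
    for k in range(1,n+1):
        a=a0+(a1-a0)*k/n;rr=r0+(36-r0)*k/n
        q=c+rr*np.array([np.cos(a),np.sin(a)]);m=np.round((q-p)/10,2);p=p+m*10;out.append(f"[{m[0]},{m[1]},0,0,0,{(a1-a0)/n:.4f},0.95]")
    print(np.degrees(a0),r0,p);print(",".join(out))
E
python3 -c "
from arc import *
arc((588,269.5),np.array((605.5,240.)),271.1,16)"
```

```text
120.67728002179645 34.30014577228499 [606.2 204. ]
[-0.47,-0.32,0,0,0,0.1641,0.95],[-0.4,-0.39,0,0,0,0.1641,0.95],[-0.34,-0.45,0,0,0,0.1641,0.95],[-0.27,-0.51,0,0,0,0.1641,0.95],[-0.17,-0.54,0,0,0,0.1641,0.95],[-0.09,-0.56,0,0,0,0.1641,0.95],[0.01,-0.58,0,0,0,0.1641,0.95],[0.1,-0.56,0,0,0,0.1641,0.95],[0.19,-0.55,0,0,0,0.1641,0.95],[0.28,-0.5,0,0,0,0.1641,0.95],[0.36,-0.46,0,0,0,0.1641,0.95],[0.43,-0.39,0,0,0,0.1641,0.95],[0.49,-0.32,0,0,0,0.1641,0.95],[0.54,-0.23,0,0,0,0.1641,0.95],[0.57,-0.14,0,0,0,0.1641,0.95],[0.59,-0.05,0,0,0,0.1641,0.95]
```

First three rows as a trial.

```bash
python3 -m handwheel '[[[-0.47,-0.32,0,0,0,0.1641,0.95],[-0.4,-0.39,0,0,0,0.1641,0.95],[-0.34,-0.45,0,0,0,0.1641,0.95],[0,0,0,0,0,0,0.95],[0,0,0,0,0,0,0.95]]]' 30
```

```text
clock: 4.05
position: [576.2, 258.0, 28.3]
tcp_rot: [[-0.471, 0.882, -0.0], [0.882, 0.471, -0.0], [-0.0, -0.0, -1.0]]
wrist_force: [-0.9, -0.6, 0.3]
grip_width: 0.17
grasp_force: 29.5
```

Forces are low, so I continue the arc.

```bash
python3 -m handwheel '[[[-0.27,-0.51,0,0,0,0.1641,0.95],[-0.17,-0.54,0,0,0,0.1641,0.95],[-0.09,-0.56,0,0,0,0.1641,0.95],[0.01,-0.58,0,0,0,0.1641,0.95],[0.1,-0.56,0,0,0,0.1641,0.95],[0.19,-0.55,0,0,0,0.1641,0.95],[0,0,0,0,0,0,0.95]]]' 30
python3 -m handwheel '[[[0.28,-0.5,0,0,0,0.1641,0.95],[0.36,-0.46,0,0,0,0.1641,0.95],[0.43,-0.39,0,0,0,0.1641,0.95],[0.49,-0.32,0,0,0,0.1641,0.95],[0.54,-0.23,0,0,0,0.1641,0.95],[0.57,-0.14,0,0,0,0.1641,0.95],[0.59,-0.05,0,0,0,0.1641,0.95],[0,0,0,0,0,0,0.95],[0,0,0,0,0,0,0.95]]]' 30
```

```text
clock: 4.92
position: [575.3, 224.8, 28.4]
tcp_rot: [[-0.995, 0.097, 0.003], [0.097, 0.995, 0.0], [-0.003, 0.0, -1.0]]
wrist_force: [4.1, -0.3, -3.7]
grip_width: 0.169
grasp_force: 29.3
clock: 6.05
position: [607.0, 204.3, 28.5]
tcp_rot: [[-0.497, -0.868, 0.002], [-0.868, 0.497, 0.0], [-0.001, -0.001, -1.0]]
wrist_force: [3.1, -0.4, -2.5]
grip_width: 0.178
grasp_force: 29.5
```

```bash
python3 -m handwheel '[[[0,0.4,0,0,0,0,0.95],[0,0.4,0,0,0,0,0.95],[0,0,0,0,0,0,0.95],[0,0,0,0,0,0,0.95]]]' 30; python3 -m handwheel '[[[0,0.15,0,0,0,0,0.95],[0,0.15,0,0,0,0,0.95],[0,0,0,0,0,0,0.95],[0,0,0,0,0,0,0.95]]]' 30
```

```text
clock: 6.55
position: [606.6, 212.6, 28.5]
tcp_rot: [[-0.494, -0.87, 0.001], [-0.87, 0.494, 0.001], [-0.001, -0.0, -1.0]]
wrist_force: [4.0, 0.6, -1.7]
grip_width: 0.175
grasp_force: 29.5
clock: 7.05
position: [606.7, 215.0, 28.5]
tcp_rot: [[-0.493, -0.87, 0.001], [-0.87, 0.493, -0.0], [-0.0, -0.001, -1.0]]
wrist_force: [5.4, -1.4, -1.6]
grip_width: 0.172
grasp_force: 29.6
```

```bash
python3 -m handwheel '[[[0,0.15,0,0,0,0,0.95],[0,0.1,0,0,0,0,0.95],[0,0,0,0,0,0,0.95],[0,0,0,0,0,0,0.95]]]' 30
```

```text
clock: 7.55
position: [606.9, 215.3, 28.6]
tcp_rot: [[-0.493, -0.87, 0.0], [-0.87, 0.493, -0.004], [0.003, -0.002, -1.0]]
wrist_force: [4.7, -6.8, -0.1]
grip_width: 0.173
grasp_force: 29.8
```

```bash
python3 -m handwheel '[[[0,-0.1,0,0,0,0,0.6],[0,0,0,0,0,0,0.6],[0,0,0,0,0,0,0.6],[0,0,3,0,0,0,0.6],[0,0,4,0,0,0,0.6],[0.16,-2,1,0,0,-0.1,0.6],[0.4,-4.7,0,0,0,-0.1,0.6],[0.4,-4.7,0,0,0,-0.1,0.6],[0.4,-4.7,0,0,0,-0.145,0.6],[0.2,-4.4,0,0,0,0,0.6],[0,0,0,0,0,0,0.6],[0,0,0,0,0,0,0.6]]]' 30
python3 -c "
from h import *
print(r.get_obs()['q'][5]);crop('a2',210,185,370,275,5,n=2)"
```

```text
clock: 9.05
position: [621.6, 12.2, 108.1]
tcp_rot: [[-0.82, -0.573, -0.001], [-0.573, 0.82, 0.001], [0.0, 0.001, -1.0]]
wrist_force: [-0.4, 0.9, 0.3]
grip_width: 0.397
grasp_force: 0.0
-2.2743374683988202
```

View pics/a2.png

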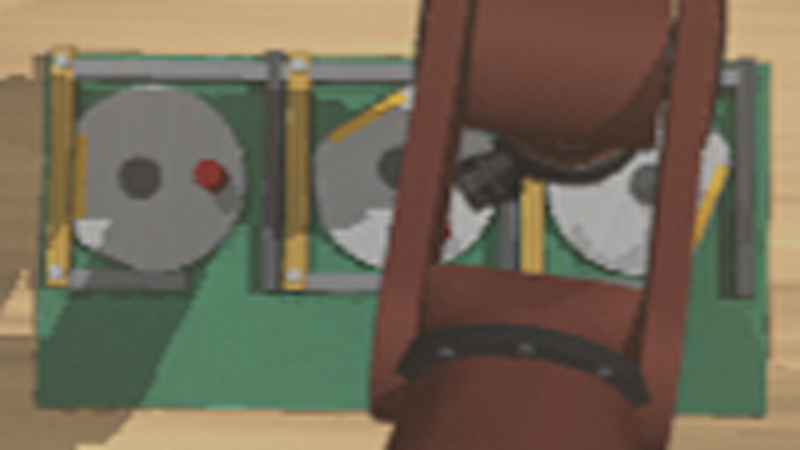

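Disc 1's flat is on its bar (stud at crop pixel 210,174, gap visible at the rail). Next I descend on stud 3.

```bash
python3 -m handwheel '[[[0.1,-0.3,-3,0,0,0,0.6],[0,0,-3,0,0,0,0.6],[0,0,-1.9,0,0,0,0.6],[0,0,0,0,0,0,0.6],[0,0,0,0,0,0,0.6],[0,0,0,0,0,0,0.95],[0,0,0,0,0,0,0.95],[0,0,0,0,0,0,0.95],[0,0,0,0,0,0,0.95],[0,0,0,0,0,0,0.95]]]' 30
python3 -c "
from arc import *
arc((623,8.5),np.array((610.5,-24.)),-88.9,17)"
```

```text
clock: 10.4
position: [624.5, 8.6, 31.0]
tcp_rot: [[-0.82, -0.573, 0.003], [-0.573, 0.82, -0.0], [-0.002, -0.002, -1.0]]
wrist_force: [-0.1, -0.5, 6.0]
grip_width: 0.17
grasp_force: 29.8
68.96248897457819 34.8209706929603 [611.2 -60. ]
[0.51,-0.24,0,0,0,-0.1621,0.95],[0.47,-0.32,0,0,0,-0.1621,0.95],[0.41,-0.39,0,0,0,-0.1621,0.95],[0.34,-0.45,0,0,0,-0.1621,0.95],[0.27,-0.5,0,0,0,-0.1621,0.95],[0.18,-0.54,0,0,0,-0.1621,0.95],[0.09,-0.57,0,0,0,-0.1621,0.95],[0.0,-0.57,0,0,0,-0.1621,0.95],[-0.09,-0.56,0,0,0,-0.1621,0.95],[-0.18,-0.55,0,0,0,-0.1621,0.95],[-0.27,-0.51,0,0,0,-0.1621,0.95],[-0.35,-0.46,0,0,0,-0.1621,0.95],[-0.42,-0.4,0,0,0,-0.1621,0.95],[-0.48,-0.32,0,0,0,-0.1621,0.95],[-0.52,-0.25,0,0,0,-0.1621,0.95],[-0.56,-0.15,0,0,0,-0.1621,0.95],[-0.58,-0.07,0,0,0,-0.1621,0.95]
```

```bash
python3 -m handwheel '[[[0,0,0.2,0,0,0,0.95],[0.51,-0.24,0,0,0,-0.1621,0.95],[0.47,-0.32,0,0,0,-0.1621,0.95],[0.41,-0.39,0,0,0,-0.1621,0.95],[0,0,0,0,0,0,0.95],[0,0,0,0,0,0,0.95]]]' 30
```

```text
clock: 11.15
position: [636.6, -1.0, 31.1]
tcp_rot: [[-0.992, -0.126, -0.0], [-0.126, 0.992, -0.0], [0.0, -0.0, -1.0]]
wrist_force: [0.4, -0.5, 0.1]
grip_width: 0.171
grasp_force: 29.5
```

```bash
python3 -m handwheel '[[[0.34,-0.45,-0.1,0,0,-0.1621,0.95],[0.27,-0.5,-0.1,0,0,-0.1621,0.95],[0.18,-0.54,0,0,0,-0.1621,0.95],[0.09,-0.57,0,0,0,-0.1621,0.95],[0.0,-0.57,0,0,0,-0.1621,0.95],[-0.09,-0.56,0,0,0,-0.1621,0.95],[-0.18,-0.55,0,0,0,-0.1621,0.95],[0,0,0,0,0,0,0.95]]]' 30
python3 -m handwheel '[[[-0.27,-0.51,0,0,0,-0.1621,0.95],[-0.35,-0.46,0,0,0,-0.1621,0.95],[-0.42,-0.4,0,0,0,-0.1621,0.95],[-0.48,-0.32,0,0,0,-0.1621,0.95],[-0.52,-0.25,0,0,0,-0.1621,0.95],[-0.56,-0.15,0,0,0,-0.1621,0.95],[-0.58,-0.07,0,0,0,-0.1621,0.95],[0,0,0,0,0,0,0.95],[0,0,0,0,0,0,0.95]]]' 30
```

```text
clock: 12.15
position: [644.2, -38.7, 31.1]
tcp_rot: [[-0.531, 0.847, 0.003], [0.847, 0.531, -0.001], [-0.002, 0.002, -1.0]]
wrist_force: [-0.2, -0.2, 4.8]
grip_width: 0.171
grasp_force: 30.0
clock: 13.28
position: [612.2, -60.1, 31.0]
tcp_rot: [[0.542, 0.84, 0.002], [0.84, -0.542, -0.001], [0.001, 0.002, -1.0]]
wrist_force: [-2.1, -0.3, 7.0]
grip_width: 0.173
grasp_force: 30.1
```

```bash
python3 -m handwheel '[[[0,0.4,0.1,0,0,0,0.95],[0,0.4,0.1,0,0,0,0.95],[0,0.2,0,0,0,0,0.95],[0,0,0,0,0,0,0.95],[0,0,0,0,0,0,0.95]]]' 30; python3 -m handwheel '[[[0,0.15,0,0,0,0,0.95],[0,0.15,0,0,0,0,0.95],[0,0,0,0,0,0,0.95],[0,0,0,0,0,0,0.95]]]' 30
```

```text
clock: 13.9
position: [610.7, -50.5, 31.1]
tcp_rot: [[0.544, 0.839, -0.001], [0.839, -0.544, -0.001], [-0.001, -0.0, -1.0]]
wrist_force: [-1.0, -4.8, 1.5]
grip_width: 0.173
grasp_force: 29.6
clock: 14.4
position: [610.9, -50.2, 31.4]
tcp_rot: [[0.543, 0.84, -0.001], [0.84, -0.543, -0.005], [-0.005, 0.002, -1.0]]
wrist_force: [-1.3, -11.4, 1.7]
grip_width: 0.172
grasp_force: 29.7
```

```bash
python3 -m handwheel '[[[0,-0.2,0,0,0,0,0.6],[0,0,0,0,0,0,0.6],[0,0,0,0,0,0,0.6],[0,0,3,0,0,0,0.6],[0,0,4,0,0,0,0.6],[-0.6,2.7,0,0,0,-0.1,0.6],[-0.6,2.7,0,0,0,-0.1,0.6],[-0.6,2.7,0,0,0,0,0.6],[-0.6,2.7,0,0,0,0,0.6],[-0.7,2.9,0,0,0,0,0.6],[0,0,0,0,0,0,0.6],[0,0,0,0,0,0,0.6],[0,0,0,0,0,0,0.6]]]' 30
python3 -c "
from h import *
print(r.get_obs()['q'][5])"
```

```text
clock: 16.02
position: [580.5, 87.4, 101.3]
tcp_rot: [[0.7, 0.714, 0.0], [0.714, -0.7, -0.0], [0.0, 0.0, -1.0]]
wrist_force: [0.4, 0.5, -0.8]
grip_width: 0.404
grasp_force: 0.0
0.8060006098293329
```

```bash
python3 -m handwheel '[[[-0.1,0,-3,0,0,0,0.6],[0,0,-3,0,0,0,0.6],[0,0,-1.1,0,0,0,0.6],[0,0,0,0,0,0,0.6],[0,0,0,0,0,0,0.6],[0,0,0,0,0,0,0.95],[0,0,0,0,0,0,0.95],[0,0,0,0,0,0,0.95],[0,0,0,0,0,0,0.95],[0,0,0,0,0,0,0.95]]]' 30
python3 -c "
from arc import *
arc((579.5,87.5),np.array((608.5,109.)),271.1,6)"
```

```text
clock: 17.27
position: [580.5, 88.2, 31.9]
tcp_rot: [[0.7, 0.714, 0.003], [0.714, -0.7, -0.0], [0.002, 0.002, -1.0]]
wrist_force: [-0.7, -0.3, 5.7]
grip_width: 0.172
grasp_force: 29.6
-143.44752724790845 36.10055401236939 [609.2  73. ]
[3.87,-1.32,0,0,0,1.2059,0.95],[2.62,3.14,0,0,0,1.2059,0.95],[-2.0,3.57,0,0,0,1.2059,0.95],[-4.04,-0.6,0,0,0,1.2059,0.95],[-0.89,-3.99,0,0,0,1.2059,0.95],[3.41,-2.25,0,0,0,1.2059,0.95]
```

```bash
python3 -c "
from arc import *
arc((580.5,88.2),np.array((608.5,109.)),-88.9,6)"
```

```text
-143.3929251873925 34.880366970546625 [609.2  73. ]
[0.35,-0.43,0,0,0,0.1585,0.95],[0.42,-0.37,0,0,0,0.1585,0.95],[0.47,-0.3,0,0,0,0.1585,0.95],[0.51,-0.23,0,0,0,0.1585,0.95],[0.55,-0.14,0,0,0,0.1585,0.95],[0.57,-0.05,0,0,0,0.1585,0.95]
```

```bash
python3 -m handwheel '[[[0.35,-0.43,0.1,0,0,0.1585,0.95],[0.42,-0.37,0,0,0,0.1585,0.95],[0.47,-0.3,0,0,0,0.1585,0.95],[0.51,-0.23,0,0,0,0.1585,0.95],[0.55,-0.14,0,0,0,0.1585,0.95],[0.57,-0.05,0,0,0,0.1585,0.95],[0,0,0,0,0,0,0.95],[0,0,0,0,0,0,0.95],[0,0.4,0,0,0,0,0.95],[0,0.4,0,0,0,0,0.95],[0,0,0,0,0,0,0.95],[0,0,0,0,0,0,0.95]]]' 30;python3 -m handwheel '[[[0,0.15,0,0,0,0,0.95],[0,0.15,0,0,0,0,0.95],[0,0,0,0,0,0,0.95],[0,0,0,0,0,0,0.95]]]' 30
```

```text
clock: 18.77
position: [608.4, 80.6, 31.9]
tcp_rot: [[-0.175, 0.985, 0.001], [0.985, 0.175, -0.001], [-0.001, 0.001, -1.0]]
wrist_force: [0.1, -2.8, 4.9]
grip_width: 0.169
grasp_force: 30.0
clock: 19.27
position: [608.8, 81.0, 31.9]
tcp_rot: [[-0.176, 0.984, 0.002], [0.984, 0.176, -0.005], [-0.005, 0.001, -1.0]]
wrist_force: [1.2, -9.8, 4.4]
grip_width: 0.173
grasp_force: 30.0
```

```bash
python3 -m handwheel '[[[0,0.15,0,0,0,0,0.95],[0,0,0,0,0,0,0.95],[0,-0.3,0,0,0,0,0.95],[0,0,0,0,0,0,0.5],[0,0,0,0,0,0,0.5],[0,0,0,0,0,0,0.5],[0,0,3,0,0,0,0.5],[0,0,4,0,0,0,0.5],[0,-4,1,0,0,0,0.3],[0,-5,0,0,0,0,0.3],[0,-5,0,0,0,0,0.3],[0,-5,0,0,0,0,0.3],[0,-5,0,0,0,0,0.3],[0,-5,0,0,0,0,0.3],[0,-5,0,0,0,0,0.3],[0,0,0,0,0,0,0.3],[0,0,0,0,0,0,0.3]]]' 30
python3 -c "
from h import *
crop('a3',210,185,370,275,5,n=2)
crop('g2',345,145,515,325,3.3,n=1)"
```

```text
clock: 21.4
position: [607.5, -256.8, 110.7]
tcp_rot: [[-0.175, 0.985, -0.001], [0.985, 0.175, 0.001], [0.002, -0.001, -1.0]]
wrist_force: [0.3, 1.0, -0.2]
grip_width: 0.702
grasp_force: 0.0
```

View pics/a3.png

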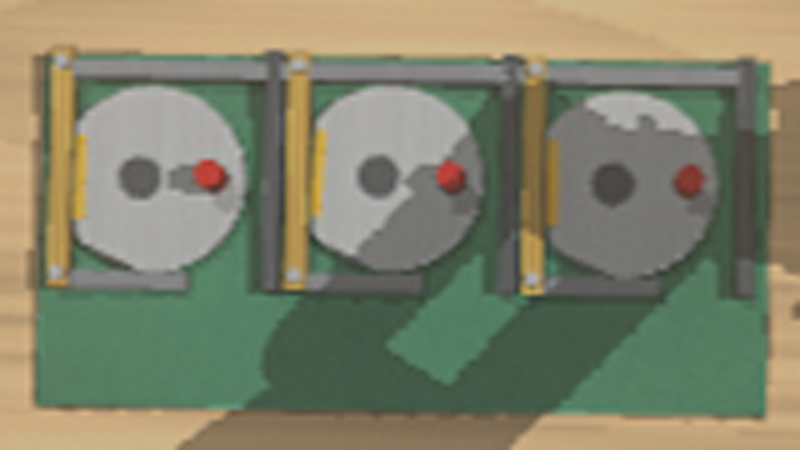

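View pics/g2.png

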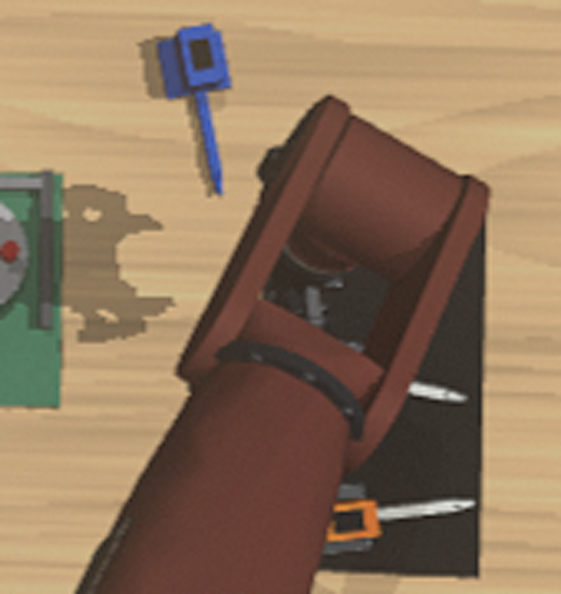

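```bash
python3 -m handwheel '[[[0.4,-2.5,0,0,0,-0.03,0.3],[0.4,-2.6,0,0,0,0,0.3],[0,0,-3,0,0,0,0.3],[0,0,-3,0,0,0,0.3],[0,0,-2,0,0,0,0.3],[0,0,-1.2,0,0,0,0.3],[0,0,0,0,0,0,0.3],[0,0,0,0,0,0,0.3]]]' 50
```

```text
clock: 22.55
position: [616.9, -309.1, 20.6]
tcp_rot: [[-0.146, 0.989, 0.002], [0.989, 0.146, -0.001], [-0.002, 0.002, -1.0]]
wrist_force: [0.5, -0.4, 0.1]
grip_width: 0.701
grasp_force: 0.0
```

```bash
python3 -m handwheel '[[[-0.1,0.1,-0.4,0,0,0,0.3],[0,0,0,0,0,0,0.3],[0,0,0,0,0,0,0.8],[0,0,0,0,0,0,0.8],[0,0,0,0,0,0,0.8],[0,0,0,0,0,0,0.8]]]' 60
```

```text
clock: 23.3
position: [615.3, -307.8, 15.8]
tcp_rot: [[-0.145, 0.989, 0.001], [0.989, 0.145, -0.001], [-0.001, 0.001, -1.0]]
wrist_force: [1.1, -0.2, 2.2]
grip_width: 0.339
grasp_force: 61.0
```

```bash
python3 -m handwheel '[[[0,0,3,0,0,0,0.8],[0,0,5,0,0,0,0.8],[-1.73,2.33,0,0,0,0.1444,0.8],[-1.73,2.33,0,0,0,0.1444,0.8],[-1.73,2.33,0,0,0,0.1444,0.8],[-1.73,2.33,0,0,0,0.1444,0.8],[-1.73,2.33,0,0,0,0.1444,0.8],[-1.73,2.33,0,0,0,0.1444,0.8],[-1.73,2.33,0,0,0,0.1444,0.8],[-1.73,2.33,0,0,0,0.1444,0.8],[-1.73,2.33,0,0,0,0.1444,0.8],[-1.73,2.33,0,0,0,0.1444,0.8],[0,0,0,0,0,0,0.8],[0,0,0,0,0,0,0.8],[0,0,0,0,0,0,0.8]]]' 60
python3 -c "
from h import *
o=r.get_obs();print(o['q']);crop('b1',250,170,410,340,3.5,n=1);crop('b1s',200,200,480,360,2.8,cam='scene',n=1)"
```

```text
clock: 25.18
position: [442.5, -75.2, 95.4]
tcp_rot: [[-1.0, -0.018, 0.001], [-0.018, 1.0, -0.0], [-0.001, -0.0, -1.0]]
wrist_force: [0.0, 1.0, -1.7]
grip_width: 0.341
grasp_force: 60.5
[-3.24864508e-01  8.32341912e-03  2.12401777e+00 -2.61582763e-04
  1.00857889e+00 -1.91353107e+00]
```

View pics/b1s.png

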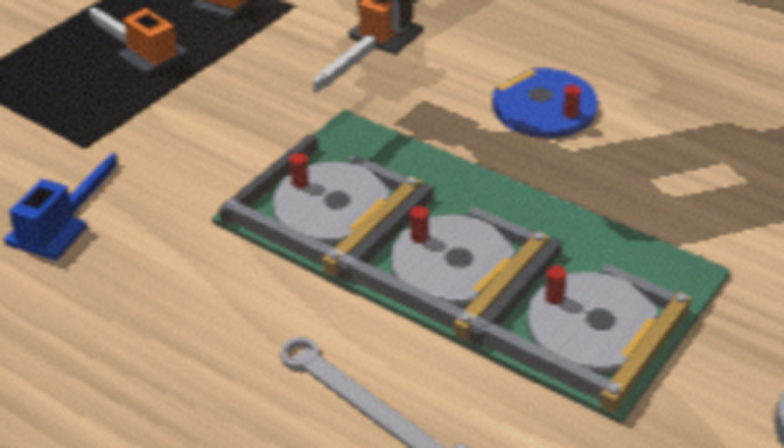

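```bash
python3 -c "
from h import *
S=lambda u,v,z:w(cp(u,v,200,200,2.8),z,'scene')
print('tip',S(317,86,84),'rail front end top',S(313,137,24),'rail back',S(232,205,24), 'studs',S(299,157,50),S(420,209,50),S(556,269,50))
J=lambda u,v,z:w(cp(u,v,210,185,5),z)[:2]
print('top studs',J(689,180,50),J(451,176,50),J(210,174,50),'rail3 centre top',J(744,64,24),J(744,292,24))"
```

```text
tip [550.10437284 -73.37478761  84.        ] rail front end top [552.98036239 -79.20918279  24.        ] rail back [672.57921802 -76.80526611  24.        ] studs [609.39652267 -49.26422584  50.        ] [605.99532585  80.59798183  50.        ] [604.14751874 212.72661114  50.        ]
top studs [607.64079549 -51.26916646] [606.18173039  78.73660896] [603.57862525 210.34910953] rail3 centre top [676.49058727 -81.37141594] [548.90962286 -84.31961826]
```

```bash
python3 -m handwheel '[[[-1,0,-2,0,0,0,0.8],[-0.5,0,-2,0,0,0,0.8],[0,0,-2,0,0,0,0.8],[0,0,-1.1,0,0,0,0.8],[0,0,0,0,0,0,0.8],[0,0,0,0,0,0,0.8]]]' 60
```

```text
clock: 26.02
position: [427.8, -74.9, 25.0]
tcp_rot: [[-1.0, -0.019, 0.001], [-0.019, 1.0, -0.0], [-0.001, -0.001, -1.0]]
wrist_force: [-0.7, -0.3, -2.2]
grip_width: 0.343
grasp_force: 60.5
```

```bash
python3 -m handwheel '[[[1,0.02,-0.1,0,0,0,0.8],[1,0.02,0,0,0,0,0.8],[1,0.02,0,0,0,0,0.8],[0,0,0,0,0,0,0.8],[0,0,0,0,0,0,0.8]]]' 60; python3 -m handwheel '[[[0,-0.1,0,0,0,0,0.8],[0,-0.1,0,0,0,0,0.8],[0,0,0,0,0,0,0.8],[0,0,0,0,0,0,0.8]]]' 60
```

```text
clock: 26.65
position: [456.6, -73.8, 23.1]
tcp_rot: [[-1.0, -0.019, -0.001], [-0.019, 1.0, 0.0], [0.001, 0.0, -1.0]]
wrist_force: [-0.5, 0.3, -1.7]
grip_width: 0.341
grasp_force: 60.5
clock: 27.15
position: [456.8, -76.0, 23.3]
tcp_rot: [[-1.0, -0.019, 0.0], [-0.019, 1.0, -0.0], [-0.0, -0.0, -1.0]]
wrist_force: [0.1, 0.9, -1.5]
grip_width: 0.341
grasp_force: 60.5
```

```bash
python3 -m handwheel '[[[0.5,0.01,0,0,0,0,0.8],[0.5,0.01,0,0,0,0,0.8],[0,-0.1,0,0,0,0,0.8],[0,0,0,0,0,0,0.8],[0,0,0,0,0,0,0.8]]]' 60; python3 -m handwheel '[[[0,-0.1,0,0,0,0,0.8],[0,0,0,0,0,0,0.8],[0,0,0,0,0,0,0.8]]]' 60
```

```text
clock: 27.78
position: [466.8, -76.2, 23.2]
tcp_rot: [[-1.0, -0.02, -0.0], [-0.02, 1.0, 0.001], [0.0, 0.001, -1.0]]
wrist_force: [1.3, 4.1, -2.5]
grip_width: 0.343
grasp_force: 60.6
clock: 28.15
position: [466.7, -76.5, 23.2]
tcp_rot: [[-1.0, -0.02, -0.0], [-0.02, 1.0, 0.002], [0.0, 0.002, -1.0]]
wrist_force: [2.0, 8.1, -2.6]
grip_width: 0.339
grasp_force: 60.7
```

```bash
python3 -m handwheel '[[[0,0.17,0,0,0,0,0.8],[1,0.02,0,0,0,0,0.8],[1,0.02,0,0,0,0,0.8],[1,0.02,0,0,0,0,0.8],[0,0,0,0,0,0,0.8],[0,0,0,0,0,0,0.8]]]' 60; python3 -m handwheel '[[[0.8,0.02,0,0,0,0,0.8],[0.8,0.01,0,0,0,0,0.8],[0,0,0,0,0,0,0.8],[0,0,0,0,0,0,0.8]]]' 60
```

```text
clock: 28.9
position: [497.7, -75.3, 23.5]
tcp_rot: [[-1.0, -0.019, 0.001], [-0.019, 1.0, 0.0], [-0.001, 0.0, -1.0]]
wrist_force: [0.8, 4.5, -2.2]
grip_width: 0.341
grasp_force: 60.4
clock: 29.4
position: [513.7, -75.0, 23.4]
tcp_rot: [[-1.0, -0.019, 0.002], [-0.019, 1.0, 0.0], [-0.002, 0.0, -1.0]]
wrist_force: [1.0, 6.0, -2.7]
grip_width: 0.34
grasp_force: 60.4
```

```bash
python3 -m handwheel '[[[0.5,0.06,-0.1,0,0,0,0.8],[0,0,0,0,0,0,0.8],[0,0,0,0,0,0,0.8]]]' 60; python3 -m handwheel '[[[0.4,0.01,0,0,0,0,0.8],[0,0,0,0,0,0,0.8],[0,0,0,0,0,0,0.8]]]' 60; python3 -m handwheel '[[[0.4,0.01,0,0,0,0,0.8],[0,0,0,0,0,0,0.8],[0,0,0,0,0,0,0.8]]]' 60
```

```text
clock: 29.78
position: [518.4, -74.8, 22.4]
tcp_rot: [[-1.0, -0.019, 0.001], [-0.019, 1.0, -0.0], [-0.001, -0.0, -1.0]]
wrist_force: [0.8, 3.1, -2.8]
grip_width: 0.336
grasp_force: 60.5
clock: 30.15
position: [522.2, -74.7, 22.4]
tcp_rot: [[-1.0, -0.019, 0.001], [-0.019, 1.0, -0.0], [-0.001, -0.0, -1.0]]
wrist_force: [0.8, 1.4, -2.8]
grip_width: 0.342
grasp_force: 60.6
clock: 30.52
position: [524.1, -74.6, 22.0]
tcp_rot: [[-1.0, -0.019, -0.004], [-0.019, 1.0, -0.0], [0.004, -0.0, -1.0]]
wrist_force: [-4.5, 0.8, 0.7]
grip_width: 0.343
grasp_force: 61.0
```

```bash
python3 -m handwheel '[[[-0.1,0,-0.1,0,0,0,0.8],[0,0,0,0,0,0,0.8],[0,0,0,0,0,0,0.3],[0,0,0,0,0,0,0.3],[0,0,0,0,0,0,0.3],[0,0,0,0,0,0,0.3],[0,0,4,0,0,0,0.3],[0,0,5,0,0,0,0.3],[0,-1,1,0,0,0,0.3],[0,0,0,0,0,0,0.3],[-6,0,0,0,0,0,0.3],[-6,0,0,0,0,0,0.3],[-1,0,0,0,0,0,0.3],[0,0,0,0,0,0,0.3]]]' 60
python3 -c "
from h import *
s=np.hstack([r.get_image('top')[185:335,205:375],r.get_image('top')[185:335,410:510]])
cv2.imwrite('pics/c1.png',cv2.resize(s[:,:,::-1],None,fx=2.95,fy=2.95,interpolation=cv2.INTER_CUBIC))"
```

```text
clock: 32.28
position: [393.9, -84.1, 120.1]
tcp_rot: [[-1.0, -0.018, -0.001], [-0.018, 1.0, 0.001], [0.001, 0.001, -1.0]]
wrist_force: [1.3, 0.0, 0.2]
grip_width: 0.697
grasp_force: 0.0
```

View pics/c1.png

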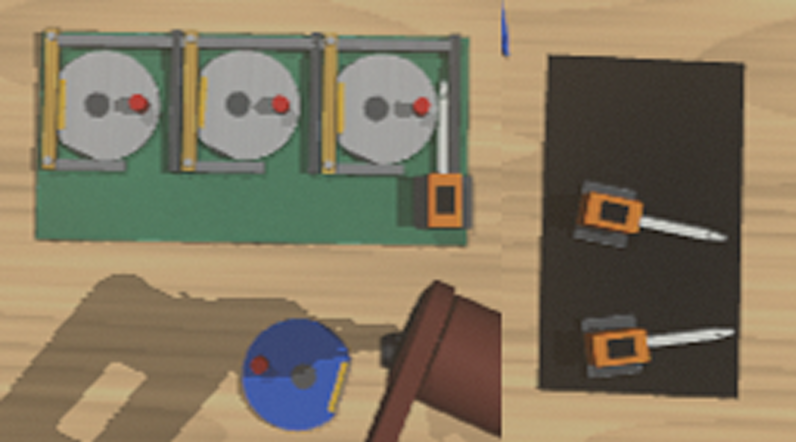

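Gauge 1 is home in pocket 3 with its handle on the rail end. The other two gauges have not moved, so I take gauge B.

```bash
python3 -m handwheel '[[[1.033,-2.02,0,0,0,-0.1462,0.3],[1.033,-2.02,0,0,0,-0.1462,0.3],[1.033,-2.02,0,0,0,-0.1462,0.3],[1.033,-2.02,0,0,0,-0.1462,0.3],[1.033,-2.02,0,0,0,-0.1462,0.3],[1.033,-2.02,0,0,0,-0.1462,0.3],[1.033,-2.02,0,0,0,-0.1462,0.3],[1.033,-2.02,0,0,0,-0.1462,0.3],[1.033,-2.02,0,0,0,-0.1462,0.3],[1.033,-2.02,0,0,0,-0.1462,0.3],[1.033,-2.02,0,0,0,-0.1462,0.3],[1.033,-2.02,0,0,0,-0.1462,0.3],[0,0,-4,0,0,0,0.3],[0,0,0,0,0,0,0.3],[0,0,0,0,0,0,0.3]]]' 60
```

```text
clock: 34.25
position: [519.7, -326.9, 81.4]
tcp_rot: [[0.163, 0.987, 0.0], [0.987, -0.163, 0.0], [0.0, 0.0, -1.0]]
wrist_force: [0.2, -0.2, 0.0]
grip_width: 0.698
grasp_force: 0.0
```

```bash
python3 -m handwheel '[[[-0.15,0,-2.5,0,0,0,0.3],[0,0,-2,0,0,0,0.3],[0,0,-1.5,0,0,0,0.3],[0,0,-0.5,0,0,0,0.3],[0,0,0,0,0,0,0.3],[0,0,0,0,0,0,0.3],[0,0,0,0,0,0,0.8],[0,0,0,0,0,0,0.8],[0,0,0,0,0,0,0.8],[0,0,0,0,0,0,0.8]]]' 60
```

```text
clock: 35.5
position: [518.1, -327.3, 17.2]
tcp_rot: [[0.164, 0.986, 0.001], [0.986, -0.164, -0.001], [-0.001, 0.002, -1.0]]
wrist_force: [0.6, -0.6, 4.0]
grip_width: 0.342
grasp_force: 60.7
```

```bash
python3 -m handwheel '[[[0,0,3,0,0,0,0.8],[0,0,5,0,0,0,0.8],[-0.76,3.2,0,0,0,0.1462,0.8],[-0.76,3.2,0,0,0,0.1462,0.8],[-0.76,3.2,0,0,0,0.1462,0.8],[-0.76,3.2,0,0,0,0.1462,0.8],[-0.76,3.2,0,0,0,0.1462,0.8],[-0.76,3.2,0,0,0,0.1462,0.8],[-0.76,3.2,0,0,0,0.1462,0.8],[-0.76,3.2,0,0,0,0.1462,0.8],[-0.76,3.2,0,0,0,0.1462,0.8],[-0.76,3.2,0,0,0,0.1462,0.8],[-0.76,3.2,0,0,0,0.1462,0.8],[-0.76,3.2,0,0,0,0.1462,0.8],[0,0,0,0,0,0,0.8],[0,0,0,0,0,0,0.8],[0,0,0,0,0,0,0.8]]]' 60
```

```text
clock: 37.62
position: [426.2, 56.5, 96.1]
tcp_rot: [[-1.0, -0.018, -0.0], [-0.018, 1.0, -0.0], [0.0, -0.0, -1.0]]
wrist_force: [0.0, 0.7, -2.2]
grip_width: 0.343
grasp_force: 60.4
```

```bash
python3 -m handwheel '[[[0,0,-2.5,0,0,0,0.8],[0,0,-2.5,0,0,0,0.8],[0,0,-2.1,0,0,0,0.8],[0,0,0,0,0,0,0.8],[0,0,0,0,0,0,0.8],[0,0,0,0,0,0,0.8]]]' 60; python3 -m handwheel '[[[1,0.02,0,0,0,0,0.8],[1,0.02,0,0,0,0,0.8],[1,0.02,0,0,0,0,0.8],[1,0.02,0,0,0,0,0.8],[0,0,0,0,0,0,0.8],[0,0,0,0,0,0,0.8]]]' 60
```

```text
clock: 38.38
position: [426.6, 56.8, 25.6]
tcp_rot: [[-1.0, -0.018, 0.001], [-0.018, 1.0, -0.0], [-0.001, -0.0, -1.0]]
wrist_force: [1.1, -0.3, -1.0]
grip_width: 0.338
grasp_force: 62.8
clock: 39.12
position: [466.1, 58.1, 25.2]
tcp_rot: [[-1.0, -0.019, -0.0], [-0.019, 1.0, 0.0], [0.0, 0.0, -1.0]]
wrist_force: [0.4, -0.1, -1.3]
grip_width: 0.34
grasp_force: 62.8
```

```bash
python3 -m handwheel '[[[0,-0.15,-0.1,0,0,0,0.8],[0,0,0,0,0,0,0.8],[0,0,0,0,0,0,0.8]]]' 60; python3 -m handwheel '[[[0,-0.1,0,0,0,0,0.8],[0,0,0,0,0,0,0.8],[0,0,0,0,0,0,0.8]]]' 60
```

```text
clock: 39.5
position: [466.4, 56.5, 24.6]
tcp_rot: [[-1.0, -0.019, 0.001], [-0.019, 1.0, 0.0], [-0.001, 0.0, -1.0]]
wrist_force: [-1.1, -0.0, 1.4]
grip_width: 0.338
grasp_force: 63.1
clock: 39.88
position: [466.3, 56.1, 24.5]
tcp_rot: [[-1.0, -0.019, 0.0], [-0.019, 1.0, 0.001], [-0.0, 0.001, -1.0]]
wrist_force: [-0.6, 5.5, 3.5]
grip_width: 0.343
grasp_force: 63.3
```

```bash
python3 -m handwheel '[[[0,0.1,0.1,0,0,0,0.8],[1,0.02,0,0,0,0,0.8],[1,0.02,0,0,0,0,0.8],[1,0.02,0,0,0,0,0.8],[0,0,0,0,0,0,0.8],[0,0,0,0,0,0,0.8]]]' 60; python3 -m handwheel '[[[0.8,0.02,0,0,0,0,0.8],[0.8,0.01,0,0,0,0,0.8],[0,0,0,0,0,0,0.8],[0,0,0,0,0,0,0.8]]]' 60
```

```text
clock: 40.62
position: [496.4, 56.9, 25.1]
tcp_rot: [[-1.0, -0.019, 0.0], [-0.019, 1.0, -0.0], [-0.0, -0.0, -1.0]]
wrist_force: [0.5, 0.5, -1.1]
grip_width: 0.341
grasp_force: 62.8
clock: 41.12
position: [512.2, 57.3, 25.2]
tcp_rot: [[-1.0, -0.019, 0.0], [-0.019, 1.0, -0.0], [-0.0, -0.0, -1.0]]
wrist_force: [-0.4, -0.0, -1.3]
grip_width: 0.344
grasp_force: 62.8
```

```bash
python3 -m handwheel '[[[0.4,0.01,-0.05,0,0,0,0.8],[0,0,0,0,0,0,0.8],[0,0,0,0,0,0,0.8]]]' 60; python3 -m handwheel '[[[0.3,0.01,0,0,0,0,0.8],[0,0,0,0,0,0,0.8],[0,0,0,0,0,0,0.8]]]' 60; python3 -m handwheel '[[[0.3,0,0,0,0,0,0.8],[0,0,0,0,0,0,0.8],[0,0,0,0,0,0,0.8]]]' 60
```

```text
clock: 41.5
position: [516.5, 57.5, 25.0]
tcp_rot: [[-1.0, -0.019, 0.001], [-0.019, 1.0, -0.0], [-0.001, -0.0, -1.0]]
wrist_force: [-0.0, -0.7, -0.4]
grip_width: 0.343
grasp_force: 62.9
clock: 41.88
position: [519.5, 57.6, 24.9]
tcp_rot: [[-1.0, -0.019, 0.001], [-0.019, 1.0, -0.0], [-0.001, -0.0, -1.0]]
wrist_force: [0.1, 0.6, 0.4]
grip_width: 0.341
grasp_force: 63.0
clock: 42.25
position: [522.5, 57.6, 24.9]
tcp_rot: [[-1.0, -0.019, 0.001], [-0.019, 1.0, 0.0], [-0.001, -0.0, -1.0]]
wrist_force: [0.3, -0.0, 0.1]
grip_width: 0.344
grasp_force: 63.0
```

```bash
python3 -m handwheel '[[[0.3,0,0,0,0,0,0.8],[0,0,0,0,0,0,0.8],[0,0,0,0,0,0,0.8]]]' 60; python3 -m handwheel '[[[0.3,0,0,0,0,0,0.8],[0,0,0,0,0,0,0.8],[0,0,0,0,0,0,0.8]]]' 60
```

```text
clock: 42.62
position: [522.9, 57.7, 24.5]
tcp_rot: [[-1.0, -0.019, -0.005], [-0.019, 1.0, 0.0], [0.005, 0.0, -1.0]]
wrist_force: [-6.2, -1.0, 4.6]
grip_width: 0.342
grasp_force: 63.9
clock: 43.0
position: [522.7, 57.8, 23.7]
tcp_rot: [[-1.0, -0.019, -0.013], [-0.019, 1.0, 0.0], [0.013, 0.0, -1.0]]
wrist_force: [-11.7, 0.3, 9.2]
grip_width: 0.341
grasp_force: 64.3
```

```bash
python3 -m handwheel '[[[-0.5,0,0,0,0,0,0.8],[0,0,0,0,0,0,0.8],[0,0,0,0,0,0,0.3],[0,0,0,0,0,0,0.3],[0,0,0,0,0,0,0.3],[0,0,0,0,0,0,0.3],[0,0,4,0,0,0,0.3],[0,0,5,0,0,0,0.3],[-6,-2,0,0,0,0,0.3],[-6,-4,0,0,0,0,0.3],[0,-4,0,0,0,0,0.3],[0,0,0,0,0,0,0.3],[0,0,0,0,0,0,0.3]]]' 60
python3 -c "
from h import *
s=np.hstack([r.get_image('top')[185:335,205:375],r.get_image('top')[185:335,410:510]])
cv2.imwrite('pics/c2.png',cv2.resize(s[:,:,::-1],None,fx=2.95,fy=2.95,interpolation=cv2.INTER_CUBIC))"
```

```text
clock: 44.62
position: [412.3, -36.7, 115.2]
tcp_rot: [[-1.0, -0.018, 0.001], [-0.018, 1.0, 0.0], [-0.001, 0.0, -1.0]]
wrist_force: [0.4, -0.2, 0.9]
grip_width: 0.699
grasp_force: 0.0
```

View pics/c2.png

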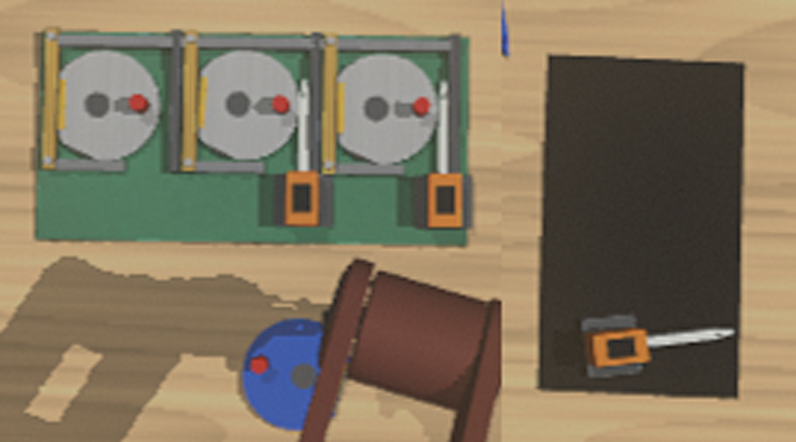

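Gauges stand in pockets 2 and 3, and gauge C has not moved. I fetch it now.

```bash
python3 -m handwheel '[[[-0.18,-2.98,0,0,0,-0.1444,0.3],[-0.18,-2.98,0,0,0,-0.1444,0.3],[-0.18,-2.98,0,0,0,-0.1444,0.3],[-0.18,-2.98,0,0,0,-0.1444,0.3],[-0.18,-2.98,0,0,0,-0.1444,0.3],[-0.18,-2.98,0,0,0,-0.1444,0.3],[-0.18,-2.98,0,0,0,-0.1444,0.3],[-0.18,-2.98,0,0,0,-0.1444,0.3],[-0.18,-2.98,0,0,0,-0.1444,0.3],[-0.18,-2.98,0,0,0,-0.1444,0.3],[0,0,-3,0,0,0,0.3],[0,0,0,0,0,0,0.3],[0,0,0,0,0,0,0.3]]]' 60
```

```text
clock: 46.35
position: [394.4, -334.2, 84.9]
tcp_rot: [[-0.147, 0.989, -0.0], [0.989, 0.147, 0.0], [0.0, -0.0, -1.0]]
wrist_force: [-0.2, 0.1, 0.5]
grip_width: 0.701
grasp_force: 0.0
```

```bash
python3 -m handwheel '[[[0,0,-2.5,0,0,0,0.3],[0,0,-2,0,0,0,0.3],[0,0,-1.7,0,0,0,0.3],[0,0,-0.6,0,0,0,0.3],[0,0,0,0,0,0,0.3],[0,0,0,0,0,0,0.3],[0,0,0,0,0,0,0.8],[0,0,0,0,0,0,0.8],[0,0,0,0,0,0,0.8],[0,0,0,0,0,0,0.8]]]' 60
```

```text
clock: 47.6
position: [394.4, -335.4, 17.6]
tcp_rot: [[-0.145, 0.989, 0.001], [0.989, 0.145, -0.001], [-0.001, 0.001, -1.0]]
wrist_force: [0.1, 0.0, 4.5]
grip_width: 0.34
grasp_force: 60.6
```

```bash
python3 -m handwheel '[[[0,0,3,0,0,0,0.8],[0,0,5,0,0,0,0.8],[0.228,4.03,0,0,0,0.1111,0.8],[0.228,4.03,0,0,0,0.1111,0.8],[0.228,4.03,0,0,0,0.1111,0.8],[0.228,4.03,0,0,0,0.1111,0.8],[0.228,4.03,0,0,0,0.1111,0.8],[0.228,4.03,0,0,0,0.1111,0.8],[0.228,4.03,0,0,0,0.1111,0.8],[0.228,4.03,0,0,0,0.1111,0.8],[0.228,4.03,0,0,0,0.1111,0.8],[0.228,4.03,0,0,0,0.1111,0.8],[0.228,4.03,0,0,0,0.1111,0.8],[0.228,4.03,0,0,0,0.1111,0.8],[0.228,4.03,0,0,0,0.1111,0.8],[0,0,0,0,0,0,0.8],[0,0,0,0,0,0,0.8],[0,0,0,0,0,0,0.8]]]' 60
```

```text
clock: 49.85
position: [422.8, 188.0, 96.2]
tcp_rot: [[-1.0, -0.018, -0.001], [-0.018, 1.0, -0.001], [0.001, -0.001, -1.0]]
wrist_force: [-1.1, 0.1, -2.9]
grip_width: 0.341
grasp_force: 60.3
```

```bash
python3 -m handwheel '[[[0,0.1,-2.5,0,0,0,0.8],[0,0,-2.5,0,0,0,0.8],[0,0,-2.1,0,0,0,0.8],[0,0,0,0,0,0,0.8],[0,0,0,0,0,0,0.8],[0,0,0,0,0,0,0.8]]]' 60; python3 -m handwheel '[[[1,0.02,0,0,0,0,0.8],[1,0.02,0,0,0,0,0.8],[1,0.02,0,0,0,0,0.8],[1,0.02,0,0,0,0,0.8],[0,0,0,0,0,0,0.8],[0,0,0,0,0,0,0.8]]]' 60;python3 -m handwheel '[[[0,-0.15,0,0,0,0,0.8],[0,0,0,0,0,0,0.8],[0,0,0,0,0,0,0.8]]]' 60
```

```text
clock: 50.6
position: [424.1, 190.1, 26.7]
tcp_rot: [[-1.0, -0.019, 0.001], [-0.019, 1.0, 0.0], [-0.001, 0.0, -1.0]]
wrist_force: [1.1, -0.9, -1.7]
grip_width: 0.344
grasp_force: 60.4
clock: 51.35
position: [463.0, 190.8, 25.5]
tcp_rot: [[-1.0, -0.019, -0.001], [-0.019, 1.0, -0.0], [0.001, -0.0, -1.0]]
wrist_force: [-0.1, 0.2, -2.5]
grip_width: 0.338
grasp_force: 60.4
clock: 51.72
position: [463.3, 189.4, 25.8]
tcp_rot: [[-1.0, -0.019, -0.0], [-0.019, 1.0, -0.0], [0.0, -0.0, -1.0]]
wrist_force: [-0.4, -0.4, -2.0]
grip_width: 0.349
grasp_force: 60.4
```

```bash
python3 -m handwheel '[[[0,-0.1,-0.1,0,0,0,0.8],[0,-0.05,0,0,0,0,0.8],[0,0,0,0,0,0,0.8],[0,0,0,0,0,0,0.8]]]' 60;python3 -m handwheel '[[[0,-0.1,0,0,0,0,0.8],[0,0,0,0,0,0,0.8],[0,0,0,0,0,0,0.8]]]' 60
```

```text
clock: 52.22
position: [463.4, 188.0, 24.8]
tcp_rot: [[-1.0, -0.02, -0.0], [-0.02, 1.0, 0.0], [0.0, 0.0, -1.0]]
wrist_force: [-0.6, 1.7, -2.7]
grip_width: 0.346
grasp_force: 60.3
clock: 52.6
position: [463.4, 187.7, 24.8]
tcp_rot: [[-1.0, -0.02, 0.0], [-0.02, 1.0, 0.001], [-0.0, 0.001, -1.0]]
wrist_force: [0.2, 5.7, -2.9]
grip_width: 0.345
grasp_force: 60.2
```

Rail contact is where it was predicted. I back off a little and slide in.

```bash
python3 -m handwheel '[[[0,0.12,0,0,0,0,0.8],[1,0.02,0,0,0,0,0.8],[1,0.02,0,0,0,0,0.8],[1,0.02,0,0,0,0,0.8],[0,0,0,0,0,0,0.8],[0,0,0,0,0,0,0.8]]]' 60; python3 -m handwheel '[[[0.8,0.02,0,0,0,0,0.8],[0.8,0.01,0,0,0,0,0.8],[0,0,0,0,0,0,0.8],[0,0,0,0,0,0,0.8]]]' 60;  python3 -m handwheel '[[[0.5,0.01,-0.1,0,0,0,0.8],[0,0,0,0,0,0,0.8],[0,0,0,0,0,0,0.8]]]' 60
```

```text
clock: 53.35
position: [494.1, 188.7, 25.0]
tcp_rot: [[-1.0, -0.019, 0.001], [-0.019, 1.0, 0.0], [-0.001, 0.0, -1.0]]
wrist_force: [0.4, 2.2, -2.9]
grip_width: 0.34
grasp_force: 60.3
clock: 53.85
position: [510.2, 189.1, 25.1]
tcp_rot: [[-1.0, -0.019, 0.001], [-0.019, 1.0, 0.0], [-0.001, 0.0, -1.0]]
wrist_force: [0.6, 1.8, -2.8]
grip_width: 0.339
grasp_force: 60.3
clock: 54.22
position: [514.7, 189.2, 23.8]
tcp_rot: [[-1.0, -0.019, 0.0], [-0.019, 1.0, 0.0], [-0.0, 0.0, -1.0]]
wrist_force: [-0.2, 3.1, -2.3]
grip_width: 0.34
grasp_force: 60.4
```

```bash
python3 -m handwheel '[[[0.4,0.01,0,0,0,0,0.8],[0,0,0,0,0,0,0.8],[0,0,0,0,0,0,0.8]]]' 60; python3 -m handwheel '[[[0.3,0.01,0,0,0,0,0.8],[0,0,0,0,0,0,0.8],[0,0,0,0,0,0,0.8]]]' 60; python3 -m handwheel '[[[0.2,0,0,0,0,0,0.8],[0,0,0,0,0,0,0.8],[0,0,0,0,0,0,0.8]]]' 60
```

```text
clock: 54.6
position: [518.8, 189.3, 23.8]
tcp_rot: [[-1.0, -0.019, 0.001], [-0.019, 1.0, 0.0], [-0.001, 0.0, -1.0]]
wrist_force: [-1.0, 2.7, -3.4]
grip_width: 0.337
grasp_force: 60.4
clock: 54.98
position: [520.5, 189.3, 23.6]
tcp_rot: [[-1.0, -0.019, -0.002], [-0.019, 1.0, -0.0], [0.002, -0.0, -1.0]]
wrist_force: [-3.8, 3.3, 0.9]
grip_width: 0.339
grasp_force: 60.7
clock: 55.35
position: [520.6, 189.3, 23.6]
tcp_rot: [[-1.0, -0.019, -0.007], [-0.019, 1.0, -0.0], [0.007, -0.0, -1.0]]
wrist_force: [-9.2, 3.6, 6.3]
grip_width: 0.344
grasp_force: 61.6
```

```bash
python3 -m handwheel '[[[-0.3,0,0,0,0,0,0.8],[0,0,0,0,0,0,0.8],[0,0,0,0,0,0,0.3],[0,0,0,0,0,0,0.3],[0,0,0,0,0,0,0.3],[0,0,0,0,0,0,0.3],[0,0,4,0,0,0,0.3],[0,0,5,0,0,0,0.3],[-5,-3,1,0,0,0,0.3],[-4,-5,0,0,0,0,0.3],[-2,-5,0,0,0,0,0.3],[0,-5,0,0,0,0,0.3],[0,-5,0,0,0,0,0.3],[0,-5,0,0,0,0,0.3],[0,0,0,0,0,0,0.3],[0,0,0,0,0,0,0.3]]]' 60
python3 -c "
from h import *
crop('d1',210,185,370,275,5,n=3);crop('d1s',270,235,470,350,4,cam='scene',n=2)"
```

```text
clock: 57.35
position: [411.2, -89.3, 123.7]
tcp_rot: [[-1.0, -0.018, -0.0], [-0.018, 1.0, 0.001], [0.0, 0.001, -1.0]]
wrist_force: [0.5, 0.7, -0.9]
grip_width: 0.701
grasp_force: 0.0
```

View pics/d1.png

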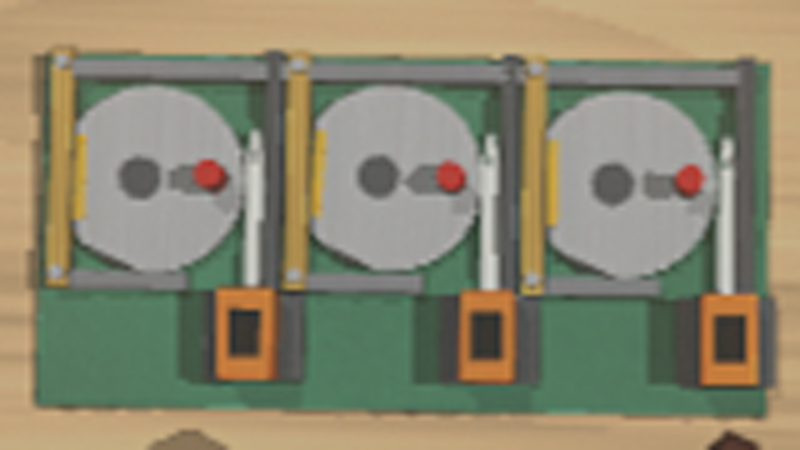

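View pics/d1s.png

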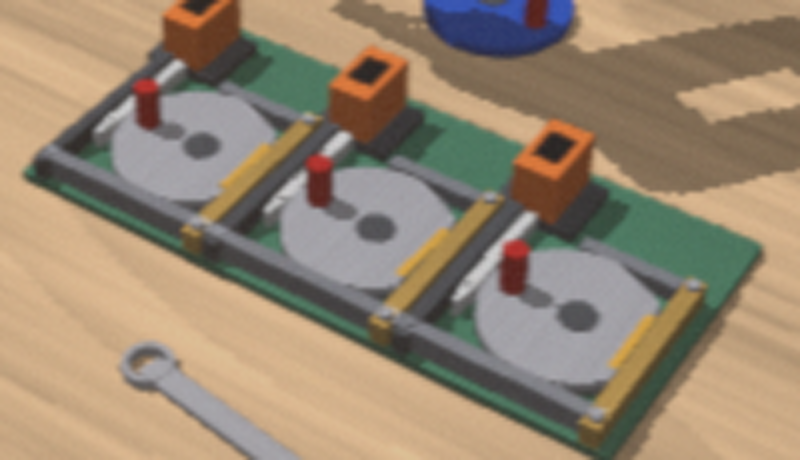

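Gauges are in all three pockets. Disc 2, though, looks turned about 3° (stripe from 324,132 to 316,215), with a small gap to its bar. I'll nudge its stud squarely toward the bar with shut fingers.

```bash
python3 -m handwheel '[[[2.18,1.58,0,0,0,-0.1746,1],[2.18,1.58,0,0,0,-0.1746,1],[2.18,1.58,0,0,0,-0.1746,1],[2.18,1.58,0,0,0,-0.1746,1],[2.18,1.58,0,0,0,-0.1746,1],[2.18,1.58,0,0,0,-0.1746,1],[2.18,1.58,0,0,0,-0.1746,1],[2.18,1.58,0,0,0,-0.1746,1],[2.18,1.58,0,0,0,-0.1746,1],[0,0,0,0,0,0,1],[0,0,-4,0,0,0,1],[0,0,-3,0,0,0,1],[0,0,-1.9,0,0,0,1],[0,0,0,0,0,0,1],[0,0,0,0,0,0,1]]]' 30
```

```text
clock: 59.48
position: [608.6, 52.6, 36.0]
tcp_rot: [[-0.019, 1.0, 0.002], [1.0, 0.019, -0.0], [-0.0, 0.002, -1.0]]
wrist_force: [0.3, -0.5, 0.6]
grip_width: -0.003
grasp_force: 0.0
```

```bash
python3 -m handwheel '[[[0,0.4,-0.3,0,0,0,1],[0,0.4,0,0,0,0,1],[0,0,0,0,0,0,1],[0,0,0,0,0,0,1]]]' 30;python3 -m handwheel '[[[0,0.2,0,0,0,0,1],[0,0.2,0,0,0,0,1],[0,0,0,0,0,0,1],[0,0,0,0,0,0,1]]]' 30;python3 -m handwheel '[[[0,0.2,0,0,0,0,1],[0,0,0,0,0,0,1],[0,0,0,0,0,0,1]]]' 30
```

```text
clock: 59.98
position: [607.7, 60.8, 32.0]
tcp_rot: [[-0.019, 1.0, 0.0], [1.0, 0.019, 0.0], [0.0, 0.0, -1.0]]
wrist_force: [0.0, 0.9, -0.1]
grip_width: 0.002
grasp_force: 0.0
clock: 60.48
position: [608.4, 62.5, 32.1]
tcp_rot: [[-0.019, 1.0, 0.001], [1.0, 0.019, -0.004], [-0.004, 0.001, -1.0]]
wrist_force: [0.3, -6.1, -0.6]
grip_width: 0.0
grasp_force: 3.4
clock: 60.85
position: [608.5, 62.6, 32.3]
tcp_rot: [[-0.02, 1.0, 0.001], [1.0, 0.02, -0.007], [-0.007, 0.001, -1.0]]
wrist_force: [0.3, -11.1, 0.7]
grip_width: 0.001
grasp_force: 5.8
```

```bash
python3 -m handwheel '[[[0,-0.5,0,0,0,0,1],[0,-0.7,0,0,0,0,1],[0,0,4,0,0,0,1],[0,0,2,0,0,0,1],[0,4,0,0,0,0,1],[0,5,0,0,0,0,1],[-0.25,4.0,0,0,0,0,1],[0,0,0,0,0,0,1],[0,0,-3,0,0,0,1],[0,0,-3,0,0,0,1],[0,0,0,0,0,0,1],[0,0,0,0,0,0,1]]]' 30;python3 -m handwheel '[[[0,0.4,0,0,0,0,1],[0,0.3,0,0,0,0,1],[0,0,0,0,0,0,1],[0,0,0,0,0,0,1]]]' 30
```

```text
clock: 62.35
position: [605.9, 184.2, 32.7]
tcp_rot: [[-0.018, 1.0, 0.001], [1.0, 0.018, 0.0], [0.0, 0.001, -1.0]]
wrist_force: [0.5, -0.5, 0.8]
grip_width: -0.001
grasp_force: 0.0
clock: 62.85
position: [605.2, 191.8, 32.1]
tcp_rot: [[-0.019, 1.0, 0.0], [1.0, 0.019, 0.0], [0.0, 0.0, -1.0]]
wrist_force: [-0.0, 0.8, 0.2]
grip_width: -0.002
grasp_force: 0.0
```

```bash
python3 -m handwheel '[[[0,0.2,0,0,0,0,1],[0,0.1,0,0,0,0,1],[0,0,0,0,0,0,1],[0,0,0,0,0,0,1]]]' 30;python3 -m handwheel '[[[0,0.2,0,0,0,0,1],[0,0,0,0,0,0,1],[0,0,0,0,0,0,1]]]' 30
```

```text
clock: 63.35
position: [605.1, 194.3, 31.7]
tcp_rot: [[-0.019, 1.0, -0.0], [1.0, 0.019, -0.001], [-0.001, -0.0, -1.0]]
wrist_force: [0.8, -1.7, -0.5]
grip_width: 0.002
grasp_force: 1.0
clock: 63.72
position: [605.2, 194.4, 31.8]
tcp_rot: [[-0.019, 1.0, -0.001], [1.0, 0.019, -0.004], [-0.004, -0.001, -1.0]]
wrist_force: [0.7, -7.0, 1.4]
grip_width: -0.0
grasp_force: 3.7
```

```bash
python3 -m handwheel '[[[0,-0.5,0,0,0,0,1],[0,-0.7,0,0,0,0,1],[0,0,4,0,0,0,1],[0,0,2,0,0,0,1],[0.1,-5,0,0,0,0,1],[0.1,-5,0,0,0,0,1],[0.1,-5,0,0,0,0,1],[0.1,-5,0,0,0,0,1],[0.1,-5.4,0,0,0,0,1],[0,-1,0,0,0,0,1],[0,0,0,0,0,0,1],[0,0,-3,0,0,0,1],[0,0,-3,0,0,0,1],[0,0,0,0,0,0,1],[0,0,0,0,0,0,1]]]' 30;python3 -m handwheel '[[[0,0.4,0,0,0,0,1],[0,0.4,0,0,0,0,1],[0,0,0,0,0,0,1],[0,0,0,0,0,0,1]]]' 30;python3 -m handwheel '[[[0,0.2,0,0,0,0,1],[0,0.1,0,0,0,0,1],[0,0,0,0,0,0,1],[0,0,0,0,0,0,1]]]' 30
```

```text
clock: 65.6
position: [610.8, -78.2, 32.6]
tcp_rot: [[-0.02, 1.0, 0.001], [1.0, 0.02, 0.0], [0.0, 0.001, -1.0]]
wrist_force: [-0.0, -0.7, 0.7]
grip_width: 0.005
grasp_force: 0.0
clock: 66.1
position: [610.3, -71.3, 32.1]
tcp_rot: [[-0.019, 1.0, 0.0], [1.0, 0.019, -0.0], [-0.0, 0.0, -1.0]]
wrist_force: [-0.1, -0.1, 0.3]
grip_width: -0.003
grasp_force: 0.0
clock: 66.6
position: [610.1, -69.6, 31.9]
tcp_rot: [[-0.019, 1.0, -0.0], [1.0, 0.019, -0.002], [-0.002, -0.0, -1.0]]
wrist_force: [-1.0, -4.9, 1.1]
grip_width: 0.002
grasp_force: 2.5
```

```bash
python3 -m handwheel '[[[0,-0.5,0,0,0,0,1],[0,-0.7,0,0,0,0,1],[0,0,4,0,0,0,1],[0,0,5,0,0,0,1],[0,-6,3,0,0,0,1],[0,-6,0,0,0,0,1],[-5,-6,0,0,0,0,1],[-5,-4,0,0,0,0,1],[0,0,0,0,0,0,1],[0,0,0,0,0,0,1]]]' 30
python3 -c "
from h import *
crop('e1',210,185,370,275,5,n=3)"
```

```text
clock: 67.85
position: [521.6, -283.2, 149.8]
tcp_rot: [[-0.018, 1.0, 0.001], [1.0, 0.018, 0.001], [0.001, 0.001, -1.0]]
wrist_force: [0.4, 0.7, -0.8]
grip_width: -0.003
grasp_force: 0.0
```

View pics/e1.png

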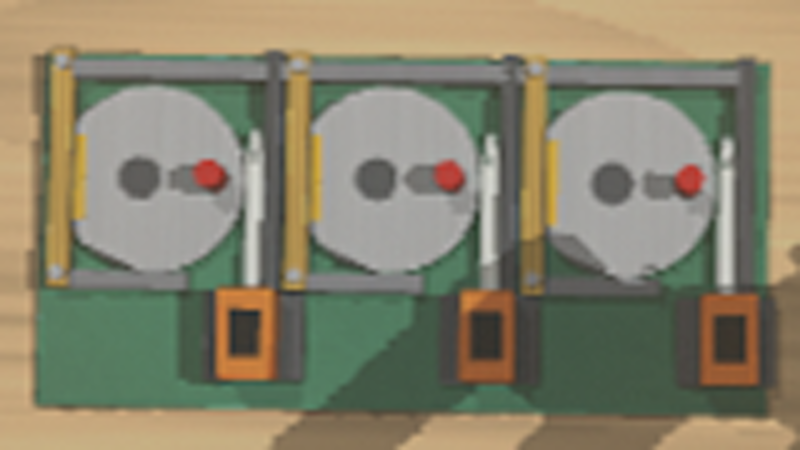

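Disc 2's stripe is now parallel to its bar, and all three handles meet the rail ends (front edges at rows 290–295). I'm handing in.

```bash
python3 -c "
from workcell import r
print(r.sign_off())"
```

```text
the job is handed in; nothing more can be done
None
```

The job is handed in, with no verdict returned: all three discs were turned with their flats on the brass bars, and a gauge stands home against the rail end behind each, as the last camera view shows.

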